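Seat the tube-block plate on the shaker's locating pins

TASK

The aluminium tube-block plate lies crooked on the bench shaker, its near side riding up on the deck's two locating pins. With the fingertips push the plate back against the rail and along it until its two holes drop over the pins and it lies flat on the deck, then move clear. Only push it, never pick it up or tip it over, and leave the other loose things where they are.

Things in the scene. Friction and masses are not known exactly. Their poses are not given: they have to be found in the camera images.
- shaker: bench shaker, fixed: a low white box 250 mm (x) by 300 mm (y) with a flat dark steel deck 70 mm above the bench. Origin: centre of its underside; x points away from the robot to the rail, y to the left along the rail. The pins stand on the deck at x = -47.5 mm, y = +35 and -35 mm. The deck behind the rail carries small loose parts
- pin_left (a point): top of the left (+y) locating pin: steel, 10 mm diameter, 6 mm high, with a tapered tip; fixed to the deck and hidden under the plate at the start
- pin_right (a point): top of the right (-y) locating pin, same as the left one, 70 mm from it
- rail_mid (a point): middle of the top near edge of the steel rail on the deck (x = +35 mm, y = 0 of the shaker). The rail is 12 mm high, 12 mm thick, 150 mm long along y. With the plate squarely against it and centred on it (plate ends level with rail ends), the holes are within 1 mm of the pins
- plate: loose aluminium plate 100 (x) by 150 (y) by 8 mm with a tube block on it, 0.4 to 0.85 kg. Origin: centre of its underside; x to the rail, y left. At the start it rests on its far edge and the pin tops (near side up 0.1 rad), 15 to 25 mm short of the rail, up to 30 mm to either side. It slides under 1 to 6 N and drops by itself. Seated: x = -15.5 mm, y = 0 of the shaker, at deck height
- block_center (a point): centre of the plate's raised tube block: 48 mm (x) by 130 mm (y) by 30 mm high, standing on the plate from 8 to 38 mm above the plate's underside, 18 mm behind (+x of) the plate's centre, with two rows of six dark wells on top. Its upright near face (24 mm from this point) and its ends (65 mm from it) are good to push on
- hole_left (a point): centre of the left (+y) through hole at the plate's top face: 16 mm diameter, at x = -32 mm, y = +35 mm of the plate, in the flat strip on the near side
- hole_right (a point): centre of the right (-y) through hole, at x = -32 mm, y = -35 mm of the plate, otherwise the same
- thumb_nut_a: knurled steel thumb nut, 26 mm across, 19 mm high, standing loose on the deck behind the rail; origin: centre of underside. Leave alone
- thumb_nut_b: second such thumb nut, same size, also on the deck behind the rail; origin: centre of underside. Leave alone
- vial: small amber vial, 26 mm across, 45 mm high, on the deck behind the rail; origin: centre of underside. Leave alone
- reagent_bottle: glass reagent bottle, 68 mm across, 150 mm high, on the bench beside the shaker, at one end; origin: centre of underside. Leave alone
- beaker: glass beaker, 72 mm across, 90 mm high, on the bench beside the shaker, at the other end; origin: centre of underside. Leave alone
- dish: clear shallow dish, 90 mm across, 18 mm high, on the bench at the robot's left; origin: centre of underside. Leave alone
- spatula: spatula lying flat on the bench at the robot's right; origin: underside, mid-length. Leave alone
There are look-alikes about, which are no part of the job. Several things have the shape of the plate; the one meant has the colours described above.

How it is judged:
By the outcome, as a careful person would: the job done as asked, in the order asked, and still so for the second after the job is handed in, with the robot touching nothing.
It also fails if it takes over 42 s, if anything falls off the work surface, if the arm or the gripper's body presses on something with over 40 N, if the wrist force passes 120 N, or if a joint passes its speed limit or range.

ROBOT

A 6-joint arm with a two-finger parallel gripper is mounted at the origin on the work surface. World frame = base frame: x ahead of the robot, y to its left, z up, the work surface at z = 0. Lengths are in m, angles in rad, forces in N, time in s.
With the tool pointing down it reaches from about 0.425 to 0.95 m from the base axis. Payload 3.5 kg.
Tool frame: the origin (TCP) lies midway between the tips of the shut fingers; the grasp point (between the pads) lies 19 mm behind it (ctrl.pinch_z is the distance from the TCP to the grasp point, in m); z points along the fingers, y is the line along which they close (so a half turn about z gives the same grasp; the last joint's range is limited). The gripper opens to 85 mm and grips with 20 to 120 N. Pads are 22 mm wide; open, the fingers measure 114 mm over their backs; the gripper's body (76 mm by 85 mm) begins 54 mm behind the grasp point. The pads swing forward as they close: fully open they stand 13 mm farther back than shut.
Start: joints at [1.094, 0.286, 1.577, -0, 1.279, -0.15], TCP at [0.217, 0.639, 0.231] pointing down, gripper open.
Joint ranges: [-2.77, 2.77], [-0.9, 2.22], [0.21, 2.48], [-1.53, 4.67], [0.24, 2.81], [-2.84, 2.84]. Speed limits (rad/s): [2.79, 2.79, 3.14, 3.14, 3.14, 3.14].

INTERFACE

Orientations are given as a unit quaternion [x, y, z, w].
In Python, from plant import get_state, viewer, sign_off, ctrl gives the robot as it stands. The module is installed in compiled form; this text tells all that it offers.
- The arm moves only by the shell command python3 -m handwheel 'ROWS' [FORCE]. ROWS is JSON, a list that holds one entry, the list of rows, each a list of 5 numbers: the finger opening in m, from 0 to 0.0854, then the shift along the tool's x, y, z in m, then the turn about the tool's z in degrees. In form: [[[claw, x, y, z, spin], ...]]. A call has 1 to 12 rows; each row shifts and turns the commanded pose from where the row before left it, along the tool's axes as they then stand; what a row does not reach is not made up. A row lasts 1/12 s, in which the tool goes at most 41.7 mm and 7.16 degrees, less where a joint would pass 70% of its speed; a pose out of reach is approached as far as the arm can. A call is refused whole if a number of a shift passes 0.0417 or a number of a turn 7.16, either way. A call with a gripper value outside its range is refused whole. The fingers move at their own pace and stop on an object; FORCE is the grip in N (left out, the last holds). Time passes only in rows, so rows that do not move let the fingers close. It gives the time, the measured TCP pose, the force, the opening and the grip force at its end, in the units of the state.
- get_state(): the state, without advancing time (a new reading comes with each control period).
- viewer.read_camera(name): name is "scene" or "side" or "wrist"; returns the picture (480x640x3 uint8, blue, green, red); there is no depth.
- viewer.camera_params(name): a dict with "fov_y" (degrees; the focal length in pixels is half the picture's height over the tangent of half this angle, whatever the lens; pixels are square), "cx", "cy" (the principal point, pixels), "xyz" and "attitude" of the camera in the world; the wrist camera has in their place "hand_eye" (4x4, takes a point from camera to tool coordinates, whose origin is the TCP and whose axes are the flange's). Camera axes: x right, y up, looking along -z (the intrinsics and any distortion apply to the point x, -y, -z); pixel columns grow to the right and rows downward; lengths in m; the calibration is good to about 2 mm. The wrist camera is an equidistant fisheye: a pixel r from the principal point sees the ray r / f radians off the axis. A picture is of the moment at which its call begins: read the wrist's pose just before it. camera_params takes no time and is no camera call.
- sign_off(): hands the job in; it is judged then, once.
Trained networks look in the newest picture that a camera, given by its name, has taken for a name from the list of things; names that differ only in an ending like _2 or _b are one class to them, and where a whole thing is asked for, a point or a joint stands for the part that bears it (a point fixed in the world has none). Each returns a list of dicts, best first, with "confidence" (0 to 1); they miss things now and then, are a little off and sometimes report something else, mostly with a low value. They report only what shows in the picture. A call takes as long as a camera call. They do not tell look-alikes from the thing itself.
- viewer.look_for(camera, name): "extent" ([left, top, width, height] as shares, 0 to 1, of the picture: columns of its width, rows of its height, round what is visible of it).
- viewer.outline_of(camera, name): "mask" (480x640 bool, what is visible of it) and "extent" ([left, top, width, height] as shares, 0 to 1, of the picture: columns of its width, rows of its height, round what is visible of it).
- viewer.pinpoint(camera, name): "xy" ([column, row] as shares, 0 to 1, of the picture: columns of its width, rows of its height: a listed point, or the origin of a listed thing).
The state is a dict: "time": time; "qpos": joint angles; "dq": joint speeds; "joint_efforts": joint torques, N m; "eef_pos": TCP position; "tcp_rot": TCP orientation; "contact_force": force on the tool from outside, world axes, zero at the start; "wrist_torque": the same for the moment, N m; "opening": opening from 0.0 (shut) to 1.0 (fully open); "finger_force": force on a finger pad.
Only numpy, scipy, OpenCV 4.12 (cv2) and the standard library are available. Lean on these libraries where they do the work, as an engineer would, in place of code of your own. Each camera call takes 0.05 s, during which the arm holds its last target. There are 200 camera calls.

## Working session

There is one attempt and no reset: what is moved stays moved. The work goes in short steps, Python scripts to look and compute and a shell command to move; the robot and the scene stay as the last step left them, time stands still between calls to the robot, and variables do not carry over. Pictures are saved under pics/ and viewed, at most 10 in all, crops included, and the job is handed in when it is done.

```bash
mkdir -p pics
cat > h.py <<'E'
import numpy as np, cv2
from scipy.spatial.transform import Rotation as R
from plant import get_state, viewer, ctrl
def cam(n):
    p=viewer.camera_params(n); f=240/np.tan(np.radians(p["fov_y"]/2)); return p,f
def rot(a):
    a=np.array(a,float); return R.from_quat(a).as_matrix() if a.size==4 else a.reshape(3,3)
def ray(n,u,v,st=None):
    p,f=cam(n); x=u-p["cx"]; y=v-p["cy"]
    if n=="wrist":
        st=st or get_state(); H=np.array(p["hand_eye"]); r=np.hypot(x,y); t=r/f
        d=np.array([np.sin(t)*x/max(r,1e-9),-np.sin(t)*y/max(r,1e-9),-np.cos(t)])
        Rt=rot(st["tcp_rot"]); return Rt@H[:3,3]+np.array(st["eef_pos"]),Rt@H[:3,:3]@d
    d=np.array([x/f,-y/f,-1]); return np.array(p["xyz"]),rot(p["attitude"])@d
def atz(n,u,v,z,st=None):
    o,d=ray(n,u,v,st); return o+d*(z-o[2])/d[2]
def proj(n,P,st=None):
    p,f=cam(n); P=np.array(P,float)
    if n=="wrist":
        st=st or get_state(); H=np.array(p["hand_eye"]); q=rot(st["tcp_rot"]).T@(P-np.array(st["eef_pos"])); c=H[:3,:3].T@(q-H[:3,3])
        r=np.hypot(c[0],c[1]); t=np.arctan2(r,-c[2]); return np.array([p["cx"]+f*t*c[0]/r,p["cy"]-f*t*c[1]/r])
    c=rot(p["attitude"]).T@(P-np.array(p["xyz"])); return np.array([p["cx"]-f*c[0]/c[2],p["cy"]+f*c[1]/c[2]])
E
python3 - <<'E'
from h import *
st=get_state(); print(st)
for n in("scene","side","wrist"):
    im=viewer.read_camera(n); cv2.imwrite(f"pics/{n}0.png",im); print(n,viewer.camera_params(n))
    for k in ("shaker","rail_mid","block_center","hole_left","hole_right","plate"):
        r=viewer.pinpoint(n,k); print(k,[(round(d["confidence"],2),np.round(np.array(d["xy"])*[640,480],1).tolist()) for d in r[:3]])
E
```

```text
{'time': 0.0, 'qpos': array([ 1.09401505e+00,  2.87213914e-01,  1.57817790e+00, -1.81242169e-05,
        1.27859352e+00, -1.50006706e-01]), 'dq': array([ 0.00151762, -0.00064633, -0.00010708,  0.00049816, -0.00055878,
       -0.00166639]), 'joint_efforts': array([ 3.77476608e-04, -4.05993640e+01, -2.92620850e+01, -1.51467088e-04,
        5.88840616e-03,  5.42561196e-06]), 'eef_pos': array([0.21634376, 0.63869717, 0.22991452]), 'tcp_rot': array([ 1.62658603e-01,  9.86681685e-01, -1.14074402e-03, -3.60566280e-04]), 'contact_force': array([-0.04506885, -0.11760718,  0.03949379]), 'wrist_torque': array([-0.00132099, -0.06736781,  0.00439782]), 'finger_force': 0.0, 'opening': 1.0021502911503992}
scene {'fov_y': 50.43678871582345, 'cx': 316.7378532972129, 'cy': 244.17661847710767, 'xyz': array([ 1.47911225, -0.1534736 ,  0.77507389]), 'attitude': array([0.34188928, 0.29588444, 0.59655153, 0.66309154])}
shaker [(0.95, [367.2, 260.0])]
rail_mid [(0.82, [372.7, 244.6])]
block_center [(0.74, [396.7, 206.5]), (0.63, [368.9, 230.4]), (0.58, [361.1, 351.3])]
hole_left [(0.91, [375.2, 214.0]), (0.
[... 714 characters left out ...]
 (0.72, [176.0, 249.7])]
plate [(0.73, [284.0, 220.4]), (0.68, [191.8, 249.9]), (0.66, [375.1, 189.8])]
wrist {'fov_y': 65.70646984690485, 'cx': 317.4565859710892, 'cy': 243.32603867174774, 'hand_eye': array([[ 2.58167012e-05,  9.58676257e-01,  2.84499268e-01,
         7.18522104e-02],
       [ 9.99999995e-01, -5.19848370e-05,  8.44287862e-05,
         7.12803065e-05],
       [ 9.57295208e-05,  2.84499265e-01, -9.58676254e-01,
        -1.43059042e-01],
       [ 0.00000000e+00,  0.00000000e+00,  0.00000000e+00,
         1.00000000e+00]])}
shaker []
rail_mid []
block_center [(0.95, [53.0, 346.7])]
hole_left [(0.8, [16.9, 325.8])]
hole_right [(0.67, [42.5, 314.6])]
plate [(0.83, [38.3, 345.4])]
```

View pics/scene0.png

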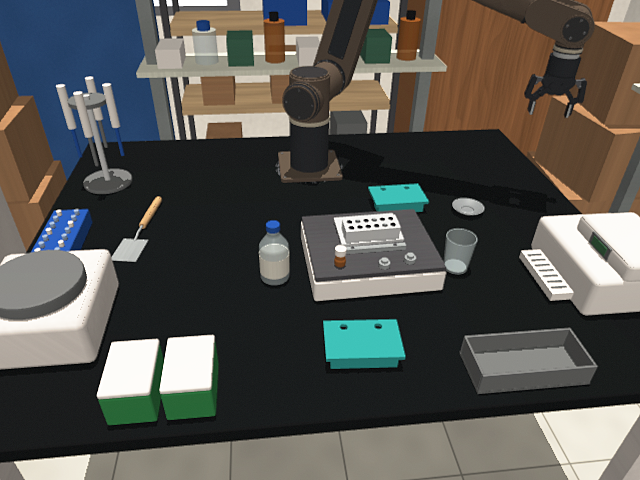

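View pics/side0.png

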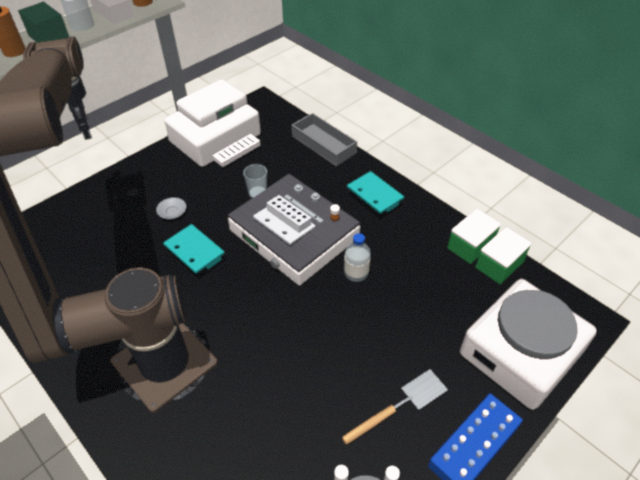

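The white plate is on the shaker, at scene (368,228) and side (288,214). The teal blocks at scene (400,195) and (362,342) are look-alikes. The rail sits just behind the plate, with the nuts and vial beyond it.

Run:
```python
from h import *
def tri(a,b):
    (o1,d1),(o2,d2)=ray("scene",*a),ray("side",*b)
    d1/=np.linalg.norm(d1);d2/=np.linalg.norm(d2)
    t=np.linalg.lstsq(np.c_[d1,-d2],o2-o1,rcond=None)[0]
    return (o1+d1*t[0]+o2+d2*t[1])/2, np.linalg.norm(o1+d1*t[0]-o2-d2*t[1])
for n,a,b in (("rail",(372.7,244.6),(302.6,207.9)),("block",(368.9,230.4),(288.4,212.9)),("hl",(375.2,214),(269.5,221.7)),("hr",(352.4,220.9),(283.9,234.7)),("shaker",(367.2,260),(294.4,231.7))): print(n,tri(a,b))
# deck corners in scene by eye (z=.07)
for u,v in((301,215),(425,207),(443,272),(314,279)): print("scene corner",atz("scene",u,v,.07))
for u,v in((289,177),(359,229),(302,263),(229,219)): print("side corner",atz("side",u,v,.07))
for n in ("scene","side"):
    for s in ("rail_mid","reagent_bottle","beaker","dish"):
        r=viewer.pinpoint(n,s)
        print(n,s,[(round(d["confidence"],2),atz(n,*(np.array(d["xy"])*[640,480]),.082 if s=="rail_mid" else 0).round(4)) for d in r[:2]])
print(get_state()["time"])
```

```text
rail (array([0.5570862 , 0.09119986, 0.08362043]), np.float64(0.0014440912262571775))
block (array([0.50849265, 0.09428578, 0.09200903]), np.float64(0.0055928115646728645))
hl (array([0.44828842, 0.11515153, 0.09267451]), np.float64(0.010572666261206115))
hr (array([0.45233629, 0.05885636, 0.07894811]), np.float64(0.009162139746830179))
shaker (array([0.52018216, 0.09063126, 0.00962547]), np.float64(0.0026136136022340186))
scene corner [ 0.39647717 -0.0593336   0.07      ]
scene corner [0.38722193 0.2669247  0.07      ]
scene corner [0.65251943 0.23022389 0.07      ]
scene corner [ 0.6492833  -0.05384409  0.07      ]
side corner [0.62544494 0.2272621  0.07      ]
side corner [ 0.62439083 -0.07221261  0.07      ]
side corner [ 0.42447413 -0.05066721  0.07      ]
side corner [0.38278068 0.21486594 0.07      ]
scene rail_mid [(0.82, array([0.5543, 0.0924, 0.082 ]))]
scene reagent_bottle [(0.84, array([ 0.542 , -0.1351,  0.    ]))]
scene beaker [(0.92, array([0.5483, 0.3046, 0.    ]))]
scene dish [(0.87, array([0.3088, 0.4354, 0.    ]))]
side rail_mid [(0.85, array([0.558 , 0.0916, 0.082 ]))]
side reagent_bottle [(0.53, array([0.6454, 0.0569, 0.    ])), (0.26, array([0.6568, 0.169 , 0.    ]))]
side beaker [(0.85, array([0.5565, 0.3061, 0.    ]))]
side dish [(0.78, array([0.3178, 0.4242, 0.    ])), (0.33, array([0.5493, 0.3034, 0.    ]))]
1.45
```

```bash
python3 -m handwheel '[[[0.0854,-0.0277,-0.0293,0,0],[0.0854,-0.0277,-0.0293,0,0],[0.0854,-0.0277,-0.0293,0,0],[0.0854,-0.0277,-0.0293,0,0],[0.0854,-0.0277,-0.0293,0,0],[0.0854,-0.0277,-0.0293,0,0],[0.0854,-0.0277,-0.0293,0,0],[0.0854,-0.0277,-0.0293,0,0],[0.0854,-0.0277,-0.0293,0,0],[0.0854,-0.0277,-0.0293,0,0],[0.0854,-0.0277,-0.0293,0,0],[0.0854,-0.0277,-0.0293,0,0]]]'
python3 -m handwheel '[[[0.0854,-0.0277,-0.0293,0,0],[0.0854,-0.0277,-0.0293,0,0],[0.0854,-0.0277,-0.0293,0,0],[0.0854,0,0,0,-6.3],[0.0854,0,0,0,-6.3],[0.0854,0,0,0,-6.3],[0.0854,0,0,0,0],[0.0854,0,0,0,0]]]'
python3 - <<'E'
from h import *
st=get_state(); print(st["eef_pos"],st["tcp_rot"],st["time"])
im=viewer.read_camera("wrist"); cv2.imwrite("pics/w1.png",im)
Z=dict(rail_mid=.082,block_center=.109,hole_left=.086,hole_right=.086)
for k,z in Z.items():
    for d in viewer.pinpoint("wrist",k)[:2]:
        uv=np.array(d["xy"])*[640,480]; print(k,round(d["confidence"],2),uv.round(1),atz("wrist",*uv,z,st).round(4))
E
```

```text
time: 2.45
eef_pos: [0.419, 0.1978, 0.2318]
tcp_rot: [0.163, 0.987, 0.0, 0.001]
contact_force: [0.0, 0.5, -0.5]
opening: 0.998
finger_force: 0.0
time: 3.12
eef_pos: [0.4691, 0.0896, 0.2314]
tcp_rot: [-0.0, 1.0, -0.0, 0.0]
contact_force: [-0.3, -0.9, 0.2]
opening: 1.002
finger_force: 0.0
[0.46907125 0.08957597 0.23141365] [-6.45557619e-05  9.99999994e-01 -4.44991946e-06  9.26463825e-05] 3.1167
rail_mid 0.84 [321.3 316.9] [0.5519 0.0928 0.082 ]
rail_mid 0.63 [336.7 366.1] [0.6056 0.1077 0.082 ]
block_center 0.84 [325.  274.1] [0.5006 0.0952 0.109 ]
block_center 0.69 [458.6  20.4] [0.3035 0.1942 0.109 ]
hole_right 0.64 [277.3 209.2] [0.4546 0.0576 0.086 ]
```

View pics/w1.png

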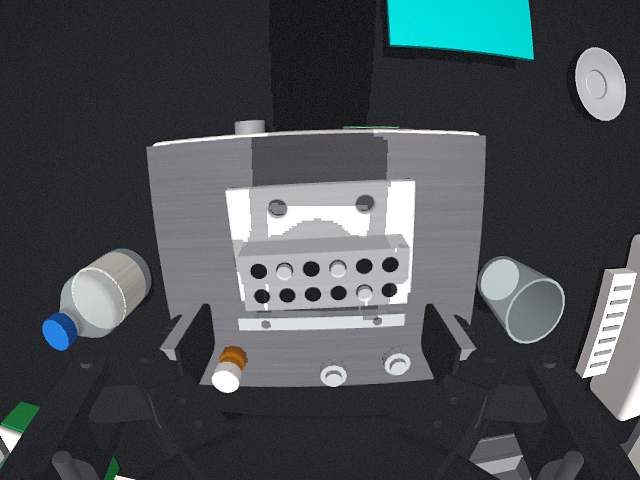

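Wrist view: the plate's holes are at (277,208) and (365,203). The rail is the bright bar at rows 316–328, columns 239–405. The plate stands short of the rail. I'll zoom in for precise edges.

```bash
python3 -c "
import cv2
im=cv2.imread('pics/w1.png')[170:340,215:425]; cv2.imwrite('pics/w1c.png',cv2.resize(im,None,fx=3.5,fy=3.5,interpolation=cv2.INTER_CUBIC))"
```

```text
(no output)
```

View pics/w1c.png

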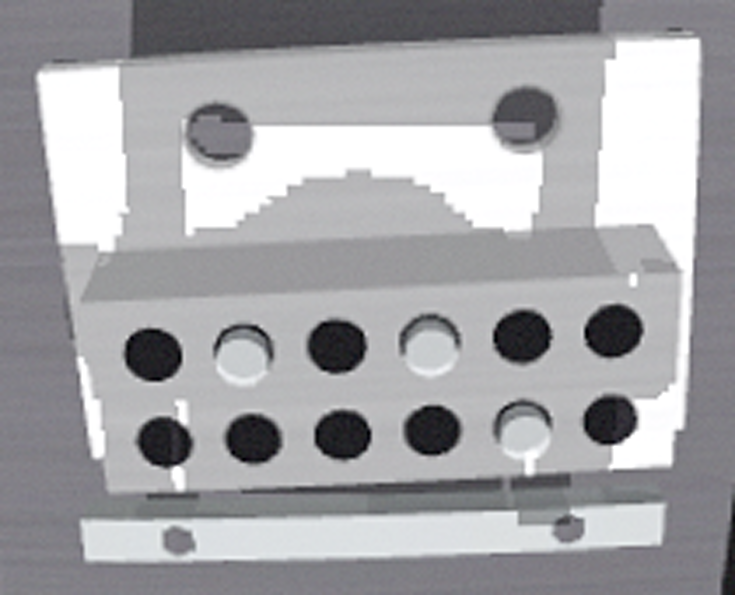

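Run:
```python
from h import *
st=get_state()
def P(u,v,z): return atz("wrist",215+u/3.5,170+v/3.5,z,st)
a,b=P(82,520,.082),P(662,503,.082); print("rail",a,b,np.linalg.norm(a-b))
e=(b-a)/np.linalg.norm(b-a); yaw=np.arctan2(-e[0],e[1]); print("yaw",np.degrees(yaw))
m=(a+b)/2; X=np.array([np.cos(yaw),np.sin(yaw),0]); Y=np.array([-X[1],X[0],0]); O=m-.035*X; O[2]=0
print("shaker origin",O,"pins world",[O-.0475*X+s*.035*Y for s in(1,-1)])
S=lambda p:np.array([(p-O)@X*1e3,(p-O)@Y*1e3]).round(1)
# heights on the tilted plate: far edge on deck
h=lambda x,t:.07+(50-x)/1e3*np.sin(.1)+t/1e3*np.cos(.1)
for n,u,v,z in (("HR",220,134,h(-32,8)),("HL",526,117,h(-32,8)),("cornR",38,70,h(-50,8)),("cornL",699,35,h(-50,8)),("blkR",82,300,h(-6,38)),("blkL",683,270,h(-6,38)),("farblkR",107,491,h(42,38)),("farblkL",672,465,h(50,8))): print(n,S(P(u,v,z)))
for u,v in((149,147),(485,136)): print("deck corner",S(atz("wrist",u,v,.07,st)))
```

```text
rail [0.55485199 0.01879409 0.082     ] [0.54969548 0.16787238 0.082     ] 0.14916743482496328
yaw 1.9810327274906459
shaker origin [0.51729465 0.09212333 0.        ] pins world [array([0.46861314, 0.1254604 , 0.        ]), array([0.47103295, 0.05550224, 0.        ])]
HR [-64.6 -31.5]
HL [-66.4  37.8]
cornR [-81.5 -72.2]
cornL [-84.9  77.4]
blkR [-34.9 -60.5]
blkL [-37.5  68.6]
farblkR [ 13.3 -60.8]
farblkL [26.2 77.6]
deck corner [-121.7 -144.7]
deck corner [-122.   146.6]
```

```bash
python3 -m handwheel '[[[0.0854,0,0,0,-2],[0.0854,0.0117,0.0038,0.03,0],[0.0854,0,0,0.04,0],[0.0854,0,0,0.04,0],[0.0854,0,0,0.025,0],[0.0854,0,0,0.015,0],[0.0854,0,0,0,0],[0.0854,0,0,0,0]]]'
python3 - <<'E'
from h import *
st=get_state(); print(st["eef_pos"],R.from_quat(st["tcp_rot"]).as_matrix()[:,0],st["contact_force"])
im=viewer.read_camera("wrist"); cv2.imwrite("pics/w2.png",im)
E
```

```text
time: 4.03
eef_pos: [0.4568, 0.0931, 0.0809]
tcp_rot: [-0.019, 1.0, 0.0, -0.001]
contact_force: [-0.3, -1.2, 0.5]
opening: 0.997
finger_force: 0.0
[0.45678545 0.09314977 0.08087132] [-0.99928396 -0.03779268  0.00180985] [-0.27303552 -1.1967963   0.53233091]
```

View pics/w2.png

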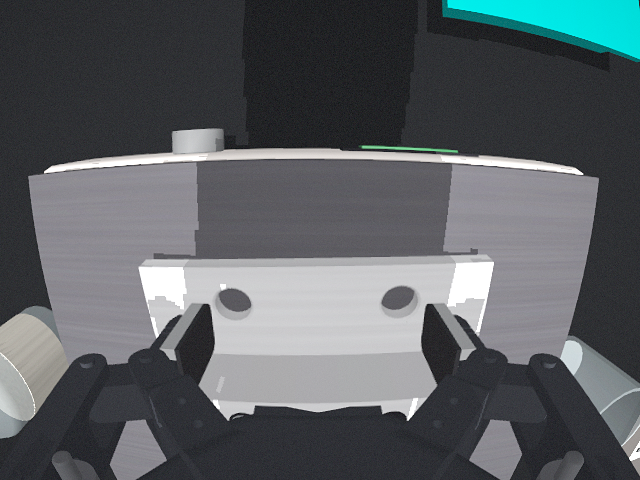

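The open fingers stand over the near strip just in front of the block face. Both holes, at (235,300) and (399,300), show no pin yet. I'll push towards the rail now.

```bash
python3 -m handwheel '[[[0.0854,-0.005,0,0,0],[0.0854,-0.004,0,0,0],[0.0854,-0.003,0,0,0],[0.0854,-0.003,0,0,0],[0.0854,-0.003,0,0,0],[0.0854,-0.003,0,0,0],[0.0854,0,0,0,0]]]'
python3 - <<'E'
from h import *
X=np.array([np.cos(np.radians(1.98)),np.sin(np.radians(1.98)),0]);Y=np.array([-X[1],X[0],0]);O=np.array([.5173,.0921,0])
st=get_state(); p=st["eef_pos"]-O; print(p@X,p@Y,p[2],st["contact_force"])
im=viewer.read_camera("wrist"); cv2.imwrite("pics/w3.png",im)
for k in("hole_left","hole_right"):
    for d in viewer.pinpoint("wrist",k)[:1]:
        uv=np.array(d["xy"])*[640,480]; q=atz("wrist",*uv,.087,st)-O; print(k,d["confidence"],uv,q@X,q@Y)
E
```

```text
time: 4.67
eef_pos: [0.479, 0.0938, 0.0815]
tcp_rot: [-0.019, 1.0, -0.0, 0.001]
contact_force: [0.4, 0.3, 0.3]
opening: 1.0
finger_force: 0.0
-0.03824102453461347 0.0030025870446160636 0.08150399568093011 [0.39362083 0.30907754 0.34914985]
hole_left 0.97 [402.176 274.704] -0.05618140871946261 0.03707750082007991
hole_right 0.56 [233.984 280.08 ] -0.05359935996968651 -0.03105568574571957
```

```bash
python3 -m handwheel '[[[0.0854,-0.002,0,0,0],[0.0854,-0.002,0,0,0],[0.0854,-0.002,0,0,0],[0.0854,0,0,0,0]]]'
cat > m.py <<'E'
import sys
from h import *
X=np.array([np.cos(np.radians(1.98)),np.sin(np.radians(1.98)),0]);Y=np.array([-X[1],X[0],0]);O=np.array([.5173,.0921,0])
st=get_state(); p=st["eef_pos"]-O; print(np.round([p@X*1e3,p@Y*1e3,p[2]*1e3],1),st["contact_force"])
im=viewer.read_camera("wrist"); cv2.imwrite(f"pics/{sys.argv[1]}.png",im)
for k,z in(("hole_left",.086),("hole_right",.086),("block_center",.097)):
    for d in viewer.pinpoint("wrist",k)[:1]:
        uv=np.array(d["xy"])*[640,480]; q=atz("wrist",*uv,z,st)-O; print(k,round(d["confidence"],2),uv.round(1),(q@X*1e3).round(1),(q@Y*1e3).round(1))
E
python3 m.py w4
```

```text
time: 5.15
eef_pos: [0.4839, 0.0941, 0.081]
tcp_rot: [-0.019, 1.0, 0.0, -0.001]
contact_force: [-1.9, -0.6, 0.7]
opening: 1.003
finger_force: 1.1
[-33.3   3.2  81. ] [-1.89785549 -0.62920114  0.72956628]
hole_left 0.7 [397.7 274.9] -50.9 35.5
hole_right 0.68 [230.9 273. ] -51.5 -32.1
block_center 0.8 [315.  395.2] 1.2 2.1
```

View pics/w4.png

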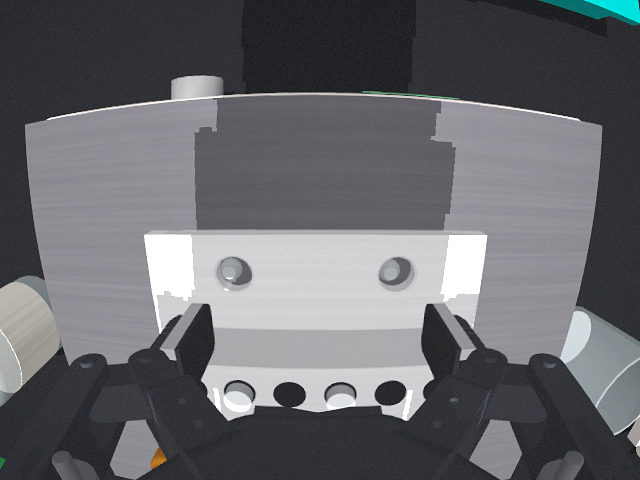

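The pin tops at (229,271) and (390,271) now show through the holes, which are centred at (235,271) and (397,273). The plate is about 3 mm too far left (+y) and nearly against the rail. I'll nudge it another 2–3 mm towards the rail.

```bash
python3 -m handwheel '[[[0.0854,-0.0015,0,0,0],[0.0854,-0.001,0,0,0],[0.0854,0,0,0,0]]]'; python3 m.py w5
```

```text
time: 5.6
eef_pos: [0.484, 0.0942, 0.0809]
tcp_rot: [-0.018, 1.0, 0.0, -0.004]
contact_force: [-8.9, 0.3, 5.8]
opening: 1.007
finger_force: 5.1
[-33.3   3.3  80.9] [-8.93907968  0.33581083  5.7835888 ]
hole_left 0.74 [394.9 273.6] -51.4 34.4
hole_right 0.86 [234.  276.7] -49.9 -30.8
```

```bash
python3 -m handwheel '[[[0.0854,0.008,0,0,0],[0.0854,0,0,-0.03,0],[0.0854,0,0,-0.03,0],[0,0,0.03,0,0],[0,-0.011,0.03,0,0],[0,-0.011,0.027,0,0],[0,-0.0108,0,0,0],[0,0,0,0,0],[0,0,0,0.03,0],[0,0,0,0.017,0],[0,0,0,0,0],[0,0,0,0,0]]]'; python3 m.py w6
```

```text
time: 6.8
eef_pos: [0.5074, 0.181, 0.0934]
tcp_rot: [-0.019, 1.0, -0.0, -0.001]
contact_force: [0.0, -0.3, 0.4]
opening: -0.001
finger_force: 0.0
[-6.9 89.2 93.4] [ 0.03313575 -0.31176195  0.36859393]
hole_left 0.61 [199.7 210.4] -48.6 38.6
hole_right 0.93 [ 77.6 212.5] -49.2 -26.4
block_center 0.77 [134.  321.4] 0.9 3.5
```

View pics/w6.png

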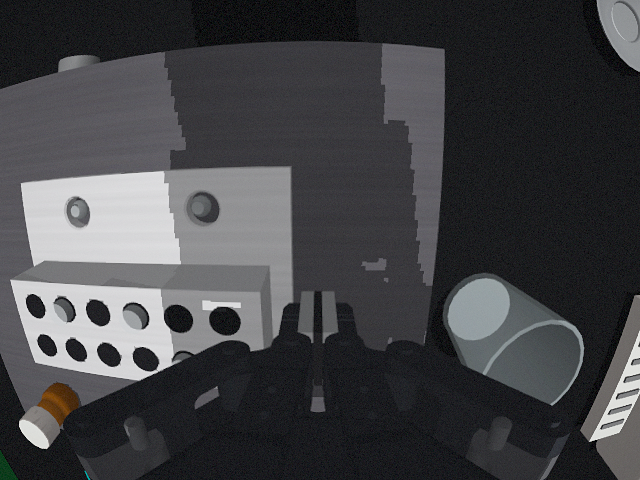

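The shut fingers stand just left of the block's end face, at column 270. The pins still show left of centre in both holes. I'll push to the right (-y) in small steps.

```bash
python3 -m handwheel '[[[0,0,-0.004,0,0],[0,0,-0.003,0,0],[0,0,-0.0015,0,0],[0,0,0,0,0]]]';  python3 -m handwheel '[[[0,0,-0.001,0,0],[0,0,-0.001,0,0],[0,0,0,0,0]]]'; python3 m.py w7
```

```text
time: 7.33
eef_pos: [0.5087, 0.1731, 0.0947]
tcp_rot: [-0.019, 1.0, -0.0, 0.0]
contact_force: [0.2, -0.3, -0.4]
opening: -0.0
finger_force: 0.0
time: 7.58
eef_pos: [0.5087, 0.1717, 0.0945]
tcp_rot: [-0.019, 1.0, 0.0, 0.0]
contact_force: [-0.1, 1.7, 0.5]
opening: 0.001
finger_force: 0.7
[-5.8 79.9 94.5] [-0.10835222  1.70977043  0.48233794]
hole_left 0.72 [218.6 205.4] -49.4 37.7
hole_right 0.66 [ 90.3 210.5] -48.6 -28.2
block_center 0.85 [153.1 322.4] 2.3 4.0
```

Contact, at 1.7 N. I'll keep pushing about 3 mm in 1 mm steps.

```bash
for i in 1; do python3 -m handwheel '[[[0,0,-0.001,0,0],[0,0,-0.001,0,0],[0,0,0,0,0]]]'; done; python3 m.py w8;  python3 -m handwheel '[[[0,0,-0.001,0,0],[0,0,0,0,0]]]'; python3 m.py w9
```

```text
time: 8.03
eef_pos: [0.5087, 0.1695, 0.0944]
tcp_rot: [-0.019, 1.0, 0.0, 0.0]
contact_force: [-0.3, 1.3, 0.7]
opening: 0.001
finger_force: 0.9
[-5.9 77.6 94.4] [-0.25972087  1.28631752  0.71864607]
hole_left 0.56 [216.8 205.4] -49.4 34.7
hole_right 0.82 [ 93.5 210.3] -48.7 -28.5
block_center 0.82 [151.2 319.3] 0.7 1.1
time: 8.4
eef_pos: [0.5087, 0.1684, 0.0943]
tcp_rot: [-0.019, 1.0, -0.0, 0.0]
contact_force: [0.3, 1.1, 1.2]
opening: -0.003
finger_force: 0.9
[-5.9 76.6 94.3] [0.25380193 1.1442292  1.1652367 ]
hole_left 0.88 [219.  204.4] -49.9 34.6
hole_right 0.92 [ 89.8 208.9] -49.5 -31.7
block_center 0.67 [ 91.5 206.8] -52.5 -22.7
```

View pics/w9.png

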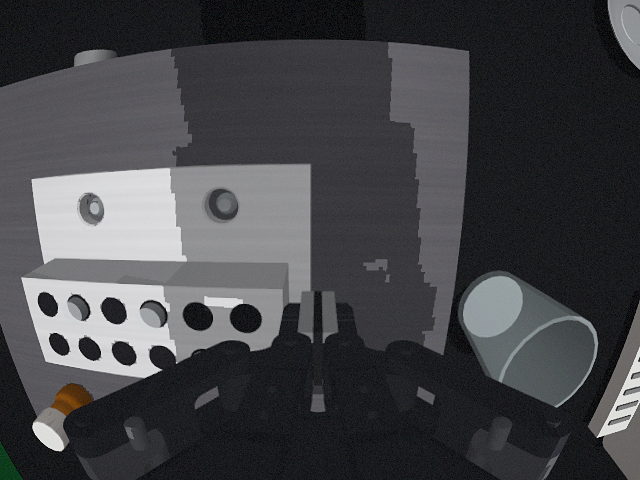

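```bash
python3 - <<'E'
from h import *
from m import X,Y,O
E
cat > c.py <<'E'
import sys; sys.argv=[0,"tmp"]
from h import *
X=np.array([np.cos(np.radians(1.98)),np.sin(np.radians(1.98)),0]);Y=np.array([-X[1],X[0],0]);O=np.array([.5173,.0921,0])
st=get_state()
W=lambda x,y,z:O+x*X/1e3+y*Y/1e3+np.array([0,0,z/1e3])
for nm,dz in(("seated",0),("tilt",1)):
    print(nm)
    for n,x,y,z,t in(("nearL",-65.5,75,78,10),("nearR",-65.5,-75,78,10),("holeL",-47.5,35,78,8),("holeR",-47.5,-35,78,8),("blkL",-21.5,65,108,5.6),("blkR",-21.5,-65,108,5.6)): print(n,proj("wrist",W(x,y,z+t*dz),st).round(1))
print("pin",[proj("wrist",W(-47.5,s*35,76),st).round(1) for s in(1,-1)])
E
python3 c.py
python3 -c "
import cv2,numpy as np
a=cv2.imread('pics/w9.png');b=cv2.imread('pics/w8.png');f=lambda a:np.hstack([cv2.resize(a[180:235,195:250],None,fx=7,fy=7,interpolation=2),cv2.resize(a[180:235,65:120],None,fx=7,fy=7,interpolation=2)])
cv2.imwrite('pics/cmp.png',cv2.resize(f(a),None,fx=1,fy=1))"
```

```text
[-5.9 76.6 94.3] [-0.03667525  0.8482619   2.0933111 ]
seated
nearL [314.5 164.7]
nearR [ 34.  179.5]
holeL [224.6 206.4]
holeR [ 93.5 209.8]
blkL [287.3 288.5]
blkR [ 24.3 277.9]
tilt
nearL [314.3 166.6]
nearR [ 22.1 182.4]
holeL [220.1 210. ]
holeR [ 84.9 213.3]
blkL [286.1 294.6]
blkR [ 17.3 282.1]
pin [array([225.6, 205.6]), array([ 95.6, 209. ])]Traceback (most recent call last):
  File "<stdin>", line 2, in <module>
  File "m.py", line 5, in <module>
    im=viewer.read_camera("wrist"); cv2.imwrite(f"pics/{sys.argv[1]}.png",im)
                                                        ~~~~~~~~^^^
IndexError: list index out of range
```

View pics/cmp.png

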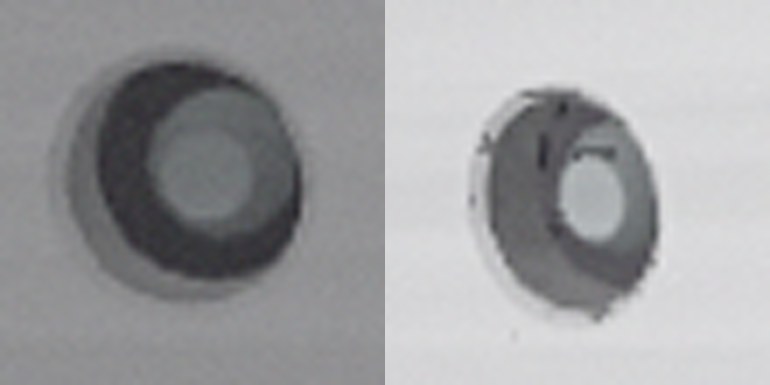

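The crop shows both pins standing inside the holes with deck visible round them. The near corners at (311,164) and (32,178) span 279 px, against 280 px predicted flat and 292 px tilted. So the plate has dropped. I'll move clear and check.

```bash
python3 -m handwheel '[[[0,0,0.006,0,0],[0,0,0.01,0,0],[0,0,0,-0.03,0],[0,0,0,-0.04,0],[0,0,0,-0.04,0],[0,0.02,-0.03,-0.015,0],[0,0.02,-0.03,-0.012,0],[0,0,-0.03,0,0],[0,0,0,0,0],[0,0,0,0,0]]]'
python3 c.py; python3 m.py w10; python3 -c "
import cv2
im=cv2.imread('pics/w10.png')[100:400,100:500]; cv2.imwrite('pics/w10c.png',cv2.resize(im,None,fx=2,fy=2,interpolation=2))"
```

```text
time: 9.48
eef_pos: [0.4714, 0.0925, 0.2316]
tcp_rot: [-0.018, 1.0, -0.0, 0.0]
contact_force: [0.2, -0.3, -0.2]
opening: -0.004
finger_force: 0.0
seated
nearL [406.2 201.7]
nearR [224.4 201.5]
holeL [357.7 222.5]
holeR [272.7 222.4]
blkL [398.9 264.5]
blkR [231.3 264.2]
tilt
nearL [409.1 203.9]
nearR [221.4 203.7]
holeL [358.8 224.8]
holeR [271.6 224.7]
blkL [400.4 266.9]
blkR [229.7 266.7]
pin [array([357.5, 221.9]), array([273. , 221.9])]
[-45.8   2.  231.6] [ 0.19129812 -0.32939421 -0.20170965]
hole_left 0.74 [354.5 221.2] -50.5 31.5
hole_right 0.86 [270.8 221.3] -50.3 -35.5
block_center 0.74 [460.5  26.2] -211.0 112.5
```

View pics/w10c.png

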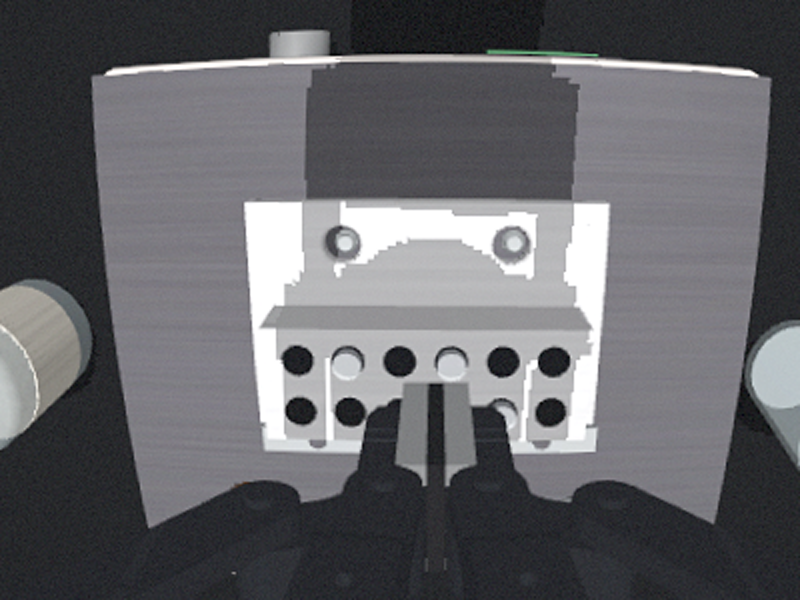

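The plate's near corners at full-image (222.5,201) and (405,202) span 182 px, against 182 px predicted flat and 188 px tilted. Both pins are inside the holes, the plate is against the rail and the arm is clear.

```bash
python3 -c "
from plant import sign_off
print(sign_off())"
```

```text
the job is handed in; nothing more can be done
None
```

The plate lies flat on the deck against the rail with both holes over the pins, about 1 mm off centre along the rail by the camera; the arm is clear, no other loose thing was pushed, and the job is handed in at about 10 s.

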